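Clamp the stirrer's foot to the slotted base plate with a T-bolt

ROBOT

A 7-joint arm with a two-finger parallel gripper is mounted at the origin on the work surface. World frame = base frame: x ahead of the robot, y to its left, z up, the work surface at z = 0. Lengths are in m, angles in rad, forces in N, time in s.
With the tool pointing down it reaches from about 0.4 to 0.875 m from the base axis. Payload 6.5 kg.
Tool frame: the origin (TCP) lies at the very end of the fingers, on their centre line; the grasp point (between the pads) lies 19 mm behind it; z points along the fingers, y is the direction in which the jaws open and shut (so a half turn about z gives the same grasp; the last joint's range is limited). The gripper opens to 88 mm and grips with 3 to 60 N. Pads are 18 mm wide; open, the fingers measure 123 mm over their backs; the gripper's body (75 mm by 187 mm) begins 45 mm behind the grasp point.
Start: joints at [1.14, 0.536, -0.004, 1.538, 0.003, 1.067, -0.071], TCP at [0.232, -0.607, 0.205] pointing down, gripper open.
Joint ranges: [-2.7, 2.7], [-0.37, 2.16], [-1.27, 1.26], [0.24, 2.4], [-1.31, 4.45], [0.19, 1.91], [-2.76, 2.76]. Speed limits (rad/s): [2.39, 2.39, 3.14, 3.14, 3.14, 3.14, 3.14].

INTERFACE

Orientations are given as a rotation vector (axis times angle).
In Python, from workcell import robot, eyes, cut_out gives the robot as it stands.
- The arm moves only by the tool send_rows, never from a script. Its arguments are lists of equal length, an entry for each row: "dr": the turn, a rotation vector about the tool's x, y, z in rad, a list of three; "travel": the shift along the tool's x, y, z in m, a list of three; "hand": the closure, from 0 (fully open) to 1 (shut). A call has exactly 5 rows; each row is the pose to reach, as a shift and turn from the pose measured when the call began, along the tool's axes at that moment; what a row does not reach only later rows make up. A row lasts 1/8 s, in which the tool goes at most 62.5 mm and 10.7 degrees, less where a joint would pass 70% of its speed; a pose out of reach is approached as far as the arm can. A call with a gripper value outside its range is refused whole. The fingers move at their own pace and stop on an object; "grip_force" is the grip in N (left out, the last holds). Time passes only in rows, so rows that repeat a pose let the fingers close, or fill a call up. It gives the time, the measured TCP pose, the force and the opening at its end, in the units of the state.
- robot.state(): the state, without advancing time (a new reading comes with each control period).
- eyes.capture(name): name is "side" or "top"; returns a dict with "pixels" (420x560x3 uint8, red, green, blue), "intrinsics" (3x3 intrinsics, pixels), "origin" and "orientation" of the camera in the world. Camera axes: x right, y down, z forward; pixel columns grow to the right and rows downward; lengths in m; the calibration is good to about 2 mm. A picture is of the moment at which its call begins. There is no depth.
- robot.job_done(): hands the job in, once; it reports no verdict.
Trained networks look in a picture, given as the dict that the camera call returned (one of the last four; its "shot" number tells which), for a name from the list of things; names that differ only in an ending like _2 or _b are one class to them, and where a whole thing is asked for, a point or a joint stands for the part that bears it (a point fixed in the world has none). Each returns a list of dicts, best first, with "score" (0 to 1); they miss things now and then, are a little off and sometimes report something else, mostly with a low value. They report only what shows in the picture. A call takes as long as a camera call. They do not tell look-alikes from the thing itself.
- cut_out(picture, label): "region" (420x560 bool, what is visible of it) and "position" ([column, row] in pixels, amid what is visible of it).
The state is a dict: "time": time; "q": joint angles; "dq": joint speeds; "joint_efforts": joint torques, N m; "ee_pos": TCP position; "tool_rot": TCP orientation; "ft_force": force on the tool from outside, world axes, zero at the start; "moment": the same for the moment, N m; "opening": finger opening in m.
Only numpy, scipy, OpenCV 4.12 (cv2) and the standard library are available. Lean on these libraries where they do the work, as an engineer would, in place of code of your own. Each camera call takes 0.05 s, during which the arm holds its last target. There are 200 camera calls.

TASK

Clamp the magnetic stirrer down on the slotted base plate: lower the T-bolt's head lengthwise into the slot in front of the stirrer's forked foot, slide it along until its shank stands fully home in the fork, turn it clockwise so that the head lies square across under the slot's lips, and keep turning the knob until it is firmly tight on the foot. Let go of it, do not shift or lift the stirrer, and leave the bottles and the beaker standing where they are.

Things in the scene. Friction and masses are not known exactly. Their poses are not given: they have to be found in the camera images.
- bolt_head (a point): steel T-bolt, loose, standing on its head on the bench. Head 31 (x) x 20 (y) x 9 mm, two corners cut so that in the slot it turns only clockwise (from above) from lengthwise to square, where it catches the cavity walls, up to 15 deg past square. Point: head's centre, 4.5 mm above its underside; z up the 12 mm shank, 79 mm tall in all. 0.14 kg with the knob, by which it is grasped
- knob: black bar knob threaded on the bolt. Origin: centre of its grip bar, on the shank's axis; bar 56 (x) x 14 (y, to grasp) x 24 mm; below it a 9 mm radius neck, then a steel flange of 15 mm radius, top 24 and underside 29 mm below the origin. Clockwise against the bolt it goes down 2.55 mm per rad; the thread drags (0.03 N m), so the bolt turns with it until its head is caught. The thread does not unwind by itself
- thread (a joint): angle of the knob on the bolt, rad, grows clockwise from above, 0 to 6.5. At 0 the knob's origin is 62 mm above the underside of the head, 2.55 mm less per rad. In the fork the slack is out at about 2.4; firmly tight is 0.5 rad or more beyond that (0.2 to 0.3 N m felt at the knob); do not force it more than 1 rad beyond
- plate: fixed aluminium base plate, 110 (x) x 360 (y) x 22 mm high, origin under its centre, on the bench. The T-slot runs along y through its middle: opening 24 mm wide between lips whose underside is 12 mm above the bench, cavity 33 mm wide below them, the bench is its floor. Blocks 12 mm thick close the ends
- fork (a point): on the stirrer's forked foot, upper face (30 mm above the bench): where the bolt's axis stands when fully home. The foot is a steel tongue 60 mm wide (x), 8 mm thick, lying on the plate over the slot; its 18 mm gap opens to its own -y; tines end 24 mm before this point (-y), end wall 6 mm beyond it (+y). The white housing begins 70 mm from it in +y
- stirrer: the stirrer, loose, about 2 kg, housing 140 x 130 mm, its top 86 mm above the bench; origin under the housing's centre, on the plate's upper face; fork is 135 mm from it in its -y direction. Two 6 mm deep keys under it sit loosely in the slot, so that it cannot turn and its axes lie parallel to the plate's
- bottle_a: bystander: amber bottle, 48 mm diameter, 85 mm high, origin at the centre of its base
- bottle_b: bystander: amber jar, 42 mm diameter, 75 mm high, origin at the centre of its base
- beaker: bystander: white ceramic beaker, 54 mm diameter, 65 mm high, origin at the centre of its base
- bottle_c: bystander: amber bottle, 52 mm diameter, 90 mm high, beyond the plate, origin at the centre of its base
Not all that is in view belongs to the job. Leave any purple or yellow look-alike of the part that bears bolt_head alone.

How it is judged:
On the way, in this order (a step that is already met when the one before it is completed fails the run):
1. the T-bolt's head lies lengthwise in the slot, below the lips (z of bolt_head in the frame of plate below 0.0105 m and x of bolt_head in the frame of plate between -0.012 and 0.012 m and y of bolt_head in the frame of plate between -0.18 and 0.18 m and angle between the x axis of bolt_head and the y axis of plate, either way round below 0.4 rad), for 0.1 s.
2. its shank stands in the fork (horizontal distance between bolt_head and fork below 0.01 m and z of bolt_head in the frame of plate below 0.0115 m), for 0.1 s.
At the end, for the whole second after the job is handed in: bolt axis within 10 mm of the fork's home point, upright within 0.12 rad, head below the lips and over 1.2 rad from lengthwise, flange pressing the foot with over 8 N, all released and at rest; stirrer within 15 mm and bottles and beaker within 25 mm of their starts (all of step 2 and angle between the x axis of bolt_head and the y axis of plate, either way round above 1.2 rad and angle between bolt_head's own z axis and vertical below 0.12 rad and contact force between knob and stirrer above 8 N and linear speed of each of knob, stirrer below 0.02 m/s and distance of stirrer from where it was at the start of the episode below 0.015 m); the robot touches nothing.
It fails at once if the stirrer is pushed away or lifted by more than 15 mm (distance of stirrer from where it was at the start of the episode above 0.015 m).
It fails at once if a bottle or the beaker is shifted by more than 25 mm or knocked over (distance of any of bottle_a, bottle_b, beaker, bottle_c from where it was at the start of the episode above 0.025 m or angle between any of bottle_a, bottle_b, beaker, bottle_c's own z axis and vertical above 0.5 rad).
It also fails if it takes over 72 s, if anything falls off the work surface, if the arm or the gripper's body presses on something with over 40 N, if the wrist force passes 120 N, or if a joint passes its speed limit or range.

## Working session

There is one attempt and no reset: what is moved stays moved. The work goes in short steps, Python scripts to look and compute and a tool call to move; the robot and the scene stay as the last step left them, time stands still between calls to the robot, and variables do not carry over. Pictures are saved under pics/ and viewed, about 8 in all and at most 12, crops included, and the job is handed in when it is done.

Besides the shell and the picture viewer there is one more tool, called after "Emit:" as name(argument=value, ...), one argument or row to a line, values as JSON. send_rows: Moves the arm, as the interface text tells. Its arguments: {"type":"object","properties":{"dr":{"type":"array","items":{"type":"array","items":{"type":"number"}}},"travel":{"type":"array","items":{"type":"array","items":{"type":"number"}}},"hand":{"type":"array","items":{"type":"number"}},"grip_force":{"type":"number"}},"required":["dr","travel","hand"]}

```bash
mkdir -p pics; ls
python3 - <<'E'
from workcell import robot, eyes, cut_out
import cv2,numpy as np
s=robot.state(); print({k:np.round(v,3) for k,v in s.items()})
for n in("top","side"):
    p=eyes.capture(n); cv2.imwrite(f"pics/{n}0.png",p["pixels"][:,:,::-1]); print(n,p["intrinsics"],p["origin"],p["orientation"],p["shot"])
    for l in["bolt_head","knob","plate","stirrer","bottle_a","beaker"]:
        for d in cut_out(p,l)[:4]:
            r=d["region"]; ys,xs=np.nonzero(r); print(l,round(d["score"],2),np.round(d["position"]),xs.min(),xs.max(),ys.min(),ys.max())
E
```

```text
pics
{'time': np.float64(0.0), 'q': array([ 1.14 ,  0.537, -0.004,  1.539,  0.003,  1.067, -0.071]), 'dq': array([ 0.001,  0.001, -0.   , -0.001, -0.   , -0.001, -0.   ]), 'joint_efforts': array([ 0.0000e+00, -5.7098e+01,  9.9100e-01, -2.5160e+01, -5.6000e-02,
        1.8000e-02,  0.0000e+00]), 'ee_pos': array([ 0.232, -0.607,  0.204]), 'tool_rot': array([-3.088e+00, -5.700e-01,  1.000e-03]), 'ft_force': array([-0.396,  0.179, -0.158]), 'moment': array([ 0.044, -0.006,  0.006]), 'opening': np.float64(0.088)}
top [[383.731318     0.         286.25515185]
 [  0.         383.731318   217.15993295]
 [  0.           0.           1.        ]] [ 0.44279692 -0.04294786  0.92686278] [-2.17425386  2.14575515 -0.15832967] 1
bolt_head 0.78 [372. 234.] 364 385 224 242
bolt_head 0.64 [394. 277.] 384 400 265 290
bolt_head 0.57 [354. 273.] 343 367 263 279
bolt_head 0.48 [339. 310.] 328 350 303 321
knob 0.81 [395. 278.] 386 399 265 290
knob 0.77 [350. 273.] 343 367 264 279
knob 0.74 [266. 120.] 256 278 106 133
knob 0.73 [338. 313.] 328 349 304 321
plate 0.81 [293. 203.] 230 336 165 225
stirrer 0.95 [
[... 269 characters left out ...]
11.05174422]
 [  0.           0.           1.        ]] [0.28414254 0.64167508 0.49722566] [-0.51075727  2.4801224  -1.44909171] 2
bolt_head 0.95 [445. 221.] 431 454 199 245
bolt_head 0.94 [414. 181.] 400 427 169 205
bolt_head 0.75 [362. 184.] 353 369 168 207
bolt_head 0.62 [318. 359.] 300 338 321 389
knob 0.68 [396. 196.] 386 409 185 210
knob 0.61 [441. 214.] 433 454 199 229
knob 0.56 [413. 178.] 400 428 169 192
knob 0.53 [360. 178.] 354 369 167 192
plate 0.98 [284. 231.] 159 335 201 332
stirrer 0.94 [213. 274.] 144 283 228 323
bottle_a 0.89 [374. 244.] 360 386 219 267
bottle_a 0.84 [321. 360.] 300 338 321 390
bottle_a 0.83 [176. 218.] 164 193 193 241
beaker 0.86 [356. 293.] 339 375 269 321
```

Run:
```python
import cv2
a=cv2.imread("pics/top0.png")[90:330,150:450]; cv2.imwrite("pics/t1.png",cv2.resize(a,(750,600),interpolation=cv2.INTER_CUBIC))
a=cv2.imread("pics/side0.png")[150:400,140:460]; cv2.imwrite("pics/s1.png",cv2.resize(a,(768,600),interpolation=cv2.INTER_CUBIC))
```

```text
(no output)
```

View pics/t1.png

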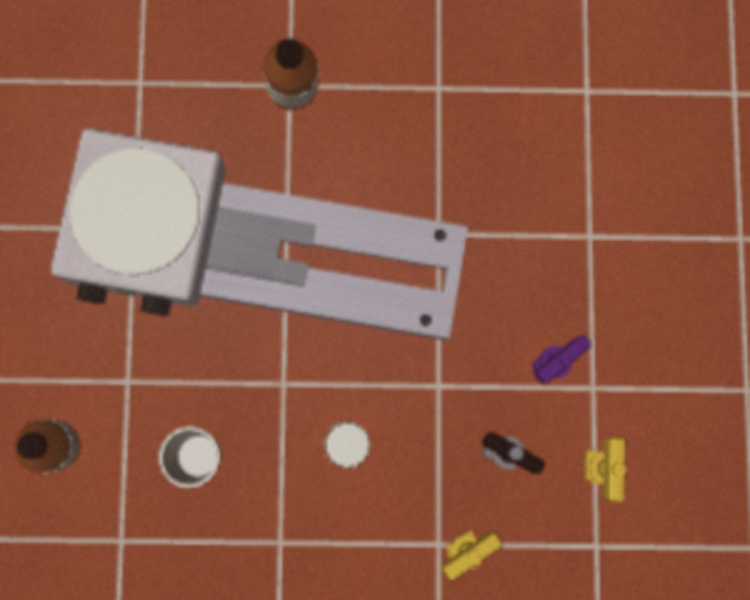

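View pics/s1.png

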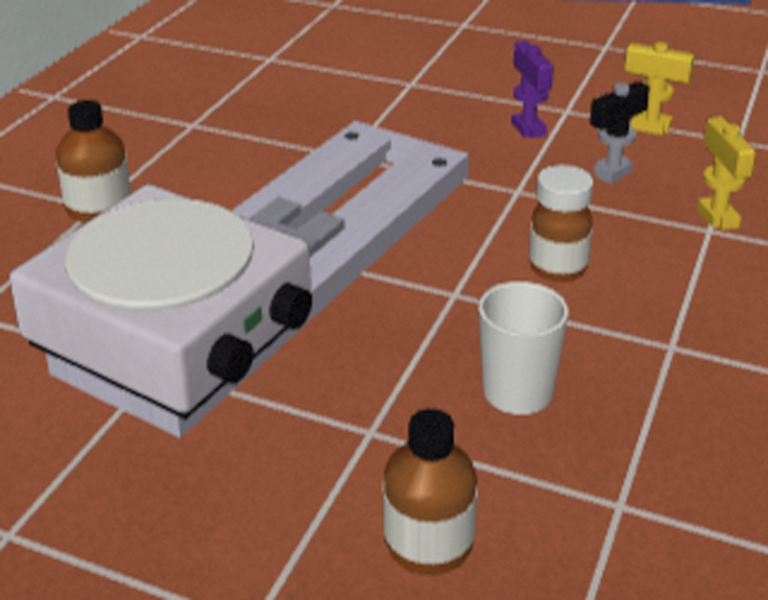

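The top crop shows the bolt with the black knob and grey steel at full px (355,271). Its look-alikes are purple (372,234), yellow (392,278) and yellow (339,312), so I choose the black one. The fork's gap opens towards +column, with its end wall near (263,190). The near end of the slot is at (328,202).

```bash
cat > h.py <<'E'
import numpy as np,cv2
from scipy.spatial.transform import Rotation as R
def ray(p,uv,z):
    d=R.from_rotvec(p["orientation"]).as_matrix()@np.linalg.inv(p["intrinsics"])@np.array([uv[0],uv[1],1.])
    o=np.array(p["origin"]); return o+d*(z-o[2])/d[2]
def proj(p,X):
    c=R.from_rotvec(p["orientation"]).as_matrix().T@(np.asarray(X,float).reshape(-1,3)-p["origin"]).T
    u=p["intrinsics"]@c; return (u[:2]/u[2]).T
E
cat > m.py <<'E'
from workcell import eyes,cut_out
from h import *
t=eyes.capture("top"); s=eyes.capture("side")
T=lambda c,r:(150+c/2.5-.3,90+r/2.5-.3)
S=lambda c,r:(140+c/2.4-.3,150+r/2.4-.3)
for n,uv,z in[("plate c1",T(467,227),.022),("plate c2",T(449,338),.022),("slot e1",T(447,267),.022),("slot e2",T(443,291),.022),("fork w1",T(285,242),.03),("fork w2",T(280,260),.03),("tine1",T(316,226),.03),("tine1b",T(314,243),.03),("tine2",T(308,266),.03),("tine2b",T(305,286),.03),("bar1",T(487,438),.074),("bar2",T(541,468),.074),("shank",T(516,452),.079)]:
    print(n,np.round(ray(t,uv,z),4))
for n,uv,z in[("plate c1",S(356,122),.022),("plate c2",S(467,156),.022),("shanktop",S(621,88),.079),("tine2b",S(344,225),.03),("tine1 ",S(280,197),.03),("tine1b",S(300,208),.03)]:
    print("side",n,np.round(ray(s,uv,z),4))
# dark knob blob in top
g=t["pixels"].max(2); m=(g<60); m[:255]=0;m[295:]=0;m[:,:335]=0;m[:,375:]=0
ys,xs=np.nonzero(m); c=np.array([xs.mean(),ys.mean()]); print("blob",len(xs),c,xs.min(),xs.max(),ys.min(),ys.max())
w,v=np.linalg.eigh(np.cov(xs,ys)); a=v[:,1]; P=ray(t,c,.066); Q=ray(t,c+a*5,.066)-P; print("knob",P,"bar dir",np.degrees(np.arctan2(Q[1],Q[0])))
# side crop
a=t["pixels"][150:300,240:400,::-1]; cv2.imwrite("pics/t2.png",cv2.resize(a,(640,600),interpolation=cv2.INTER_CUBIC))
b=s["pixels"][160:250,340:460,::-1]; cv2.imwrite("pics/s2.png",cv2.resize(b,(800,600),interpolation=cv2.INTER_CUBIC))
E
python3 m.py
```

```text
plate c1 [ 0.6538 -0.1757  0.022 ]
plate c2 [ 0.5457 -0.158   0.022 ]
slot e1 [ 0.6142 -0.1563  0.022 ]
slot e2 [ 0.5908 -0.1524  0.022 ]
fork w1 [ 0.6346 -0.0008  0.03  ]
fork w2 [0.6171 0.0036 0.03  ]
tine1 [ 0.6506 -0.0301  0.03  ]
tine1b [ 0.634  -0.0284  0.03  ]
tine2 [ 0.6117 -0.0231  0.03  ]
tine2b [ 0.5924 -0.0206  0.03  ]
bar1 [ 0.4512 -0.1849  0.074 ]
bar2 [ 0.4256 -0.2324  0.074 ]
shank [ 0.4393 -0.2095  0.079 ]
side plate c1 [ 0.6506 -0.1744  0.022 ]
side plate c2 [ 0.544  -0.1544  0.022 ]
side shanktop [ 0.4363 -0.2067  0.079 ]
side tine2b [ 0.5887 -0.0123  0.03  ]
side tine1  [ 0.6491 -0.0292  0.03  ]
side tine1b [ 0.6283 -0.021   0.03  ]
blob 120 [354.39166667 270.86666667] 343 366 263 278
knob [ 0.43838763 -0.20819349  0.066     ] bar dir 61.85992980845454
```

View pics/s2.png

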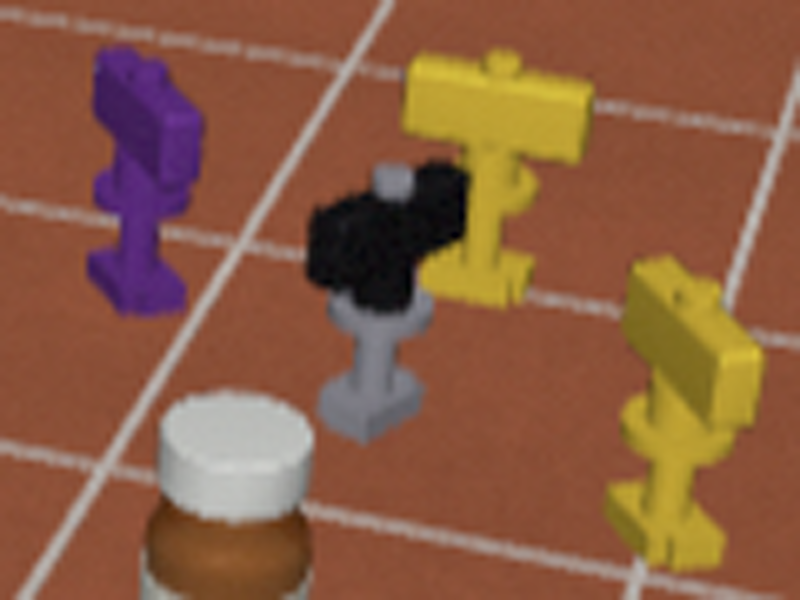

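The close crop confirms the choice: the black knob with the grey T-bolt, with the shank top at crop (393,180) and the head at (370,405). It stands apart from the purple bolt on the left and the yellow ones behind and to the right. Next I fit the plate, the fork and the head yaw.

```bash
cat > fit.py <<'E'
from workcell import eyes
from h import *
from scipy.optimize import least_squares
t=eyes.capture("top"); s=eyes.capture("side")
T=lambda c,r:(150+c/2.5-.3,90+r/2.5-.3); S=lambda c,r:(140+c/2.4-.3,150+r/2.4-.3)
def sub(p,uv,w=2):
    g=cv2.cvtColor(p["pixels"],cv2.COLOR_RGB2GRAY); a=np.array([[uv]],np.float32)
    r=cv2.cornerSubPix(g,a.copy(),(w,w),(-1,-1),(3,50,.01))[0,0]; return r if np.linalg.norm(r-a[0,0])<2 else np.array(uv)
# plate local (x,y rel near end), foot local (x,y rel fork)
pl=[((.055,0),T(467,227),t),((-.055,0),T(449,338),t),((.012,.012),T(447,267),t),((-.012,.012),T(443,291),t),((.055,0),S(356,122),s),((-.055,0),S(467,156),s)]
fo=[((.009,.006),T(285,242),t),((-.009,.006),T(280,260),t),((.03,-.024),T(316,226),t),((.009,-.024),T(314,243),t),((-.009,-.024),T(308,266),t),((-.03,-.024),T(305,286),t),((-.03,-.024),S(344,225),s),((.03,-.024),S(280,197),s)]
P=[(l,sub(p,uv),p,0) for l,uv,p in pl]+[(l,sub(p,uv),p,1) for l,uv,p in fo]
def model(v):
    x,y,a,d,ex,du,dv=v; ux=np.array([np.cos(a),np.sin(a)]); uy=np.array([-ux[1],ux[0]]); r=[]
    for l,uv,p,f in P:
        q=np.array([x,y])+ux*(l[0]+f*ex)+uy*(l[1]+f*d)
        e=proj(p,[*q,.03 if f else .022])[0]-uv
        if p is s: e=e-[du,dv]
        r+=list(e)
    return np.array(r)
k=least_squares(model,[.6,-.167,-.15,.16,0,0,0],loss="soft_l1"); x,y,a,d,ex,du,dv=k.x
print(np.round(k.x,4),"deg",np.degrees(a)); print(np.round(model(k.x).reshape(-1,2),1).tolist())
ux=np.array([np.cos(a),np.sin(a)]); uy=np.array([-ux[1],ux[0]])
print("fork",np.array([x,y])+ux*ex+uy*d,"slot point 70mm before fork",np.array([x,y])+uy*(d-.07))
# head yaw by IoU in side
px=s["pixels"].astype(int); grey=(px.max(2)-px.min(2)<30)&(px.max(2)>70)
m=np.zeros((420,560),bool); m[160+52:160+68,340+45:340+66]=1; m=grey&m   # head rows only
print("grey",m.sum()); best=[]
yy,xx=np.nonzero(m)
up=4
for yaw in range(0,180,5):
  c,n=np.cos(np.radians(yaw)),np.sin(np.radians(yaw)); bb=(0,)
  for X in np.arange(.428,.449,.0015):
    for Y in np.arange(-.218,-.197,.0015):
      pts=[(X+c*i*.0155-n*j*.01,Y+n*i*.0155+c*j*.01,z) for i in(-1,1) for j in(-1,1) for z in(0,.009)]
      h=cv2.convexHull(((proj(s,pts)+.5)*up).astype(np.int32)); r=np.zeros((420*up,560*up),np.uint8)[800:1000,1480:1680].copy()
      cv2.fillConvexPoly(r,h-np.array([1480,800]),1)
      M=np.kron(m[200:250,370:420],np.ones((up,up),bool)); 
      iou=(M&(r>0)).sum()/(M|(r>0)).sum()
      if iou>bb[0]: bb=(iou,yaw,X,Y)
  best.append(bb)
print([ (round(b[0],2),b[1],round(b[2],4),round(b[3],4)) for b in sorted(best)[::-1][:9]])
E
python3 fit.py
```

```text
[ 0.6001 -0.1667 -0.1671  0.1669 -0.0019 -0.4019 -0.1984] deg -9.574146711877013
[[0.8, 0.0], [-0.1, 0.4], [0.1, 0.2], [0.1, -0.1], [-0.4, 0.4], [-0.3, 0.5], [-2.1, -0.0], [-0.8, -0.4], [0.4, 0.1], [-1.1, 0.9], [0.4, -0.6], [0.8, -0.4], [0.4, -2.6], [0.2, 0.1]]
fork [ 0.62599784 -0.00181003] slot point 70mm before fork [ 0.61620046 -0.07114626]
grey 159
[(np.float64(0.76), 80, np.float64(0.437), np.float64(-0.2135)), (np.float64(0.76), 75, np.float64(0.437), np.float64(-0.212)), (np.float64(0.75), 70, np.float64(0.437), np.float64(-0.212)), (np.float64(0.75), 85, np.float64(0.437), np.float64(-0.212)), (np.float64(0.75), 65, np.float64(0.437), np.float64(-0.212)), (np.float64(0.72), 60, np.float64(0.437), np.float64(-0.212)), (np.float64(0.71), 90, np.float64(0.437), np.float64(-0.212)), (np.float64(0.7), 55, np.float64(0.437), np.float64(-0.2105)), (np.float64(0.68), 50, np.float64(0.437), np.float64(-0.212))]
```

```bash
cat > go.py <<'E'
import sys
from workcell import robot
from h import *
def go(x,y,z,psi):
    s=robot.state(); Rn=R.from_rotvec(s["tool_rot"]); Rt=R.from_euler("z",psi,degrees=True)*R.from_matrix(np.diag([1.,-1,-1]))
    print("ee",np.round(s["ee_pos"],4),"psi",np.round(np.degrees(np.arctan2(*Rn.as_matrix()[[1,0],0])),1),"q1,7",np.round(s["q"][[0,6]],2),"open",round(float(s["opening"]),4),"f",np.round(s["ft_force"],1),"m",np.round(s["moment"],2),"t",s["time"])
    print("dr",np.round((Rn.inv()*Rt).as_rotvec(),3),"travel",np.round(Rn.inv().apply(np.array([x,y,z])-s["ee_pos"]),4))
if __name__=="__main__": go(*map(float,sys.argv[1:5]))
E
python3 go.py .438 -.208 .15 62
```

```text
ee [ 0.2318 -0.6072  0.2053] psi 20.9 q1,7 [ 1.14 -0.07] open 0.088 f [ 0.4  0.1 -0.5] m [-0.06  0.02  0.  ] t 0.9
dr [-0.     0.    -0.717] travel [ 0.335  -0.2994  0.0553]
```

Emit:
send_rows(
  dr=[
    [0,0,-0.15],
    [0,0,-0.3],
    [0,0,-0.45],
    [0,0,-0.6],
    [0,0,-0.717],
  ],
  travel=[
    [0.04,-0.036,0.01],
    [0.08,-0.072,0.02],
    [0.12,-0.108,0.03],
    [0.16,-0.144,0.03],
    [0.2,-0.18,0.03],
  ],
  hand=[0.45,0.45,0.45,0.45,0.45],
  grip_force=30,
)

```text
time: 1.52
ee_pos: [0.3552, -0.3662, 0.1755]
tool_rot: [2.689, 1.623, 0.0]
ft_force: [1.8, 0.1, -0.2]
opening: 0.0487
```

```bash
python3 go.py .438 -.208 .13 62
```

```text
ee [ 0.3552 -0.3662  0.1755] psi 62.2 q1,7 [0.91 0.13] open 0.0487 f [ 1.8  0.1 -0.2] m [-0.04 -0.09 -0.04] t 1.525
dr [0.    0.    0.004] travel [ 0.1786 -0.0005  0.0454]
```

Emit:
send_rows(
  dr=[
    [0,0,0.004],
    [0,0,0.004],
    [0,0,0.004],
    [0,0,0.004],
    [0,0,0.004],
  ],
  travel=[
    [0.05,0,0.01],
    [0.1,0,0.025],
    [0.15,0,0.045],
    [0.1786,-0.0005,0.0454],
    [0.1786,-0.0005,0.0454],
  ],
  hand=[0.45,0.45,0.45,0.45,0.45],
)

```text
time: 2.15
ee_pos: [0.4391, -0.2058, 0.1301]
tool_rot: [2.689, 1.624, 0.001]
ft_force: [0.1, 0.8, -0.1]
opening: 0.0485
```

```bash
python3 go.py .438 -.208 .051 62
python3 - <<'E'
from workcell import eyes
import cv2
s=eyes.capture("side"); b=s["pixels"][130:250,320:460,::-1]; cv2.imwrite("pics/s3.png",cv2.resize(b,(700,600),interpolation=cv2.INTER_CUBIC))
E
```

```text
ee [ 0.4391 -0.2058  0.1301] psi 62.2 q1,7 [ 0.6  -0.29] open 0.0485 f [ 0.1  0.8 -0.1] m [-0.06 -0.05 -0.  ] t 2.15
dr [ 0.001 -0.001  0.004] travel [-0.0025 -0.      0.0791]
```

View pics/s3.png

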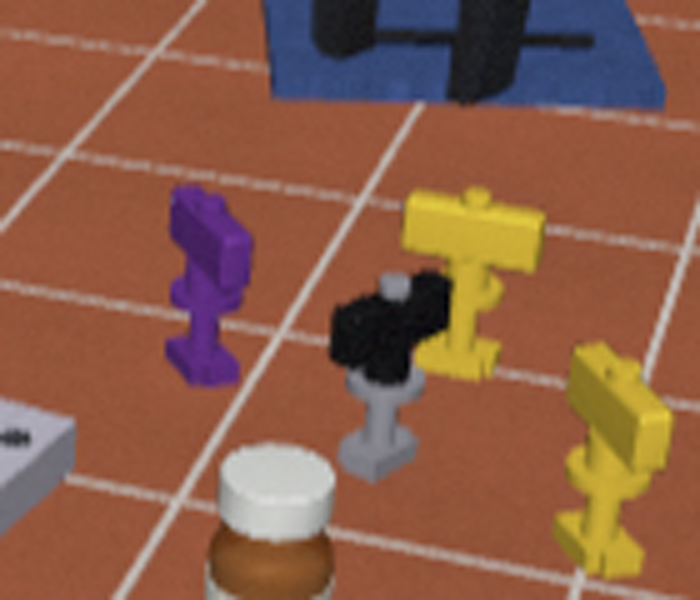

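The fingers are the black parts at crop (345,40) and (490,80), above the black knob at (395,310). The finger tips project near full px (404,145). I check that against the TCP.

Run:
```python
from workcell import eyes
from h import *
s=eyes.capture("side"); J=np.array([np.cos(np.radians(-28)),np.sin(np.radians(-28)),0])*.028
c=np.array([.4391,-.2058,.1301]); print(((proj(s,[c,c+J,c-J,[.438,-.208,.079],[.438,-.208,.0]])-[320,130])*5).round())
```

```text
[[397. 157.]
 [339. 134.]
 [457. 181.]
 [389. 280.]
 [370. 460.]]
```

Run:
```python
from workcell import eyes
import cv2,numpy as np
s=eyes.capture("side")["pixels"][:,:,::-1];t=eyes.capture("top")["pixels"][:,:,::-1]
cv2.imwrite("pics/b4.png",cv2.resize(np.hstack([s[0:300,250:],t[100:400,200:500]]),None,fx=1.3,fy=1.3))
```

```text
(no output)
```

View pics/b4.png

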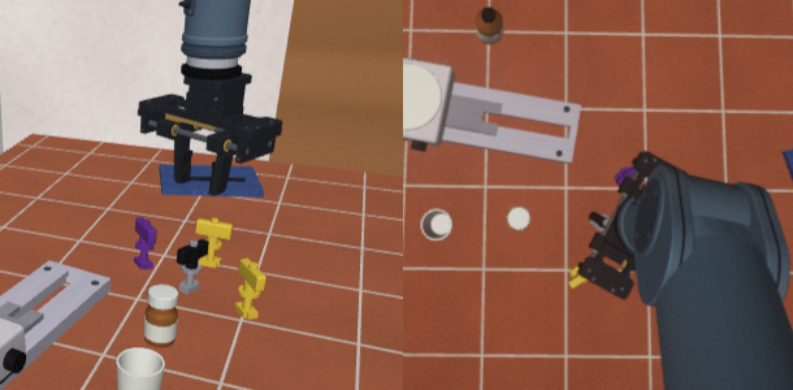

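Emit:
send_rows(
  dr=[
    [0,0,0.004],
    [0,0,0.004],
    [0,0,0.004],
    [0,0,0.004],
    [0,0,0.004],
  ],
  travel=[
    [-0.002,0,0.02],
    [-0.0025,0,0.04],
    [-0.0025,0,0.06],
    [-0.0025,0,0.07],
    [-0.0025,0,0.07],
  ],
  hand=[0.45,0.45,0.45,0.45,0.45],
)

```text
time: 2.98
ee_pos: [0.4357, -0.2124, 0.0599]
tool_rot: [2.699, 1.607, -0.002]
ft_force: [0.1, 0.3, -0.1]
opening: 0.0485
```

```bash
python3 go.py .438 -.208 .051 62
python3 - <<'E'
from workcell import eyes
from h import *
p=eyes.capture("side"); s=p["pixels"][:,:,::-1].copy()
c=np.array([.438,-.208,.06]);J=np.array([np.cos(np.radians(-28)),np.sin(np.radians(-28)),0])*.024
b=cv2.resize(s[130:250,320:460],(700,600),interpolation=cv2.INTER_CUBIC)
for q in proj(p,[c+J,c-J]): cv2.circle(b,tuple(int(v) for v in (q-[320,130])*5),4,(0,255,0),1)
cv2.imwrite("pics/s5.png",b)
E
```

```text
ee [ 0.4357 -0.2124  0.0599] psi 61.6 q1,7 [ 0.57 -0.34] open 0.0485 f [ 0.1  0.3 -0.1] m [-0.05 -0.11 -0.01] t 2.975
dr [-0.     0.001 -0.008] travel [ 0.005  -0.0001  0.0089]
```

View pics/s5.png

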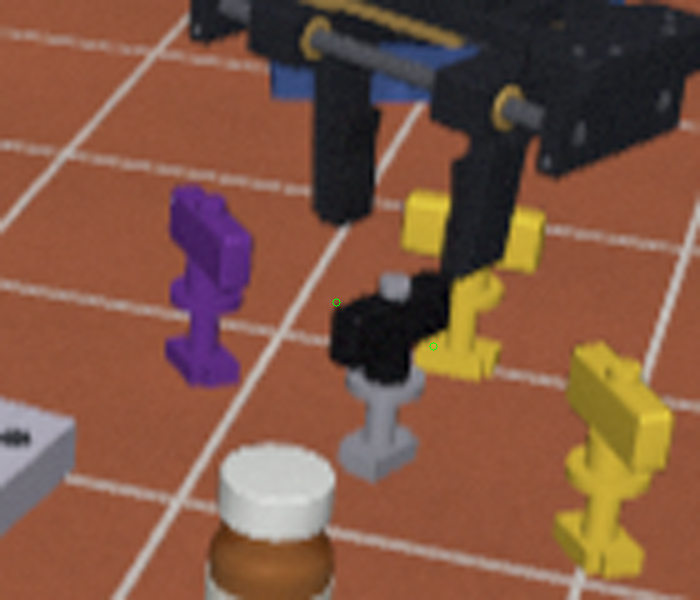

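```bash
python3 go.py .438 -.208 .051 62
python3 - <<'E'
from workcell import eyes,robot
from h import *
p=eyes.capture("side"); 
for z in(.05,.06,.07,.08,.09): print(z,[ray(p,(320+c/5,130+r/5),z).round(4)[:2].tolist() for c,r in[(407,245),(395,280),(343,222),(472,275)]])
t=eyes.capture("top"); cv2.imwrite("pics/t6.png",cv2.resize(t["pixels"][200:340,290:450,::-1],(685,600),interpolation=cv2.INTER_CUBIC))
s=robot.state(); print(s["ee_pos"],s["q"].round(3))
E
```

```text
ee [ 0.4362 -0.2124  0.0604] psi 61.6 q1,7 [ 0.57 -0.34] open 0.0485 f [-0.1  1.   0.8] m [-0.07 -0.06  0.05] t 3.025
dr [ 0.001  0.001 -0.007] travel [ 0.0047 -0.0006  0.0094]
0.05 [[0.4489, -0.3018], [0.4462, -0.2676], [0.4788, -0.3142], [0.4185, -0.2836]]
0.06 [[0.4452, -0.2807], [0.4426, -0.2473], [0.4744, -0.2928], [0.4155, -0.2629]]
0.07 [[0.4415, -0.2596], [0.4389, -0.2269], [0.4701, -0.2714], [0.4125, -0.2422]]
0.08 [[0.4378, -0.2385], [0.4353, -0.2066], [0.4657, -0.25], [0.4095, -0.2215]]
0.09 [[0.4341, -0.2174], [0.4317, -0.1863], [0.4614, -0.2287], [0.4065, -0.2009]]
[ 0.43673892 -0.21236958  0.06087478] [ 0.572  0.502 -0.262  2.056  0.223  0.608 -0.338]
```

View pics/t6.png

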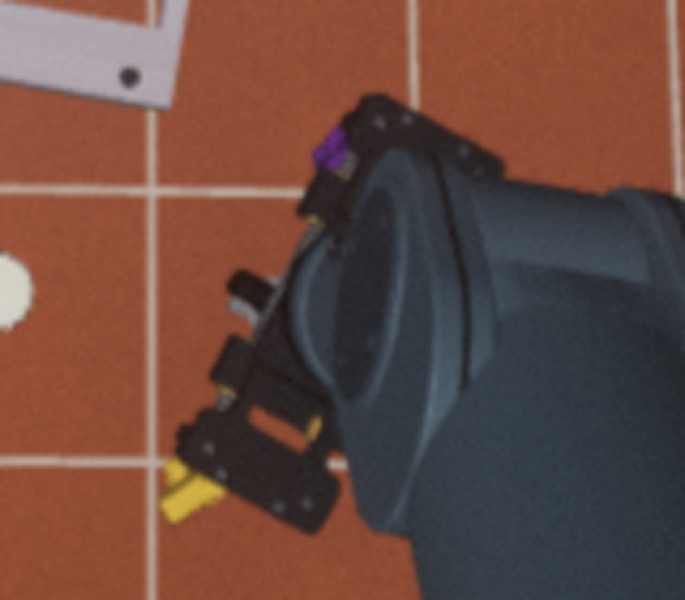

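The top view shows the gripper over the knob, with its body centre near full px (371,272). In the side view the finger tips at crop (343,222) and (472,275) sit about 25 mm higher than the reported TCP. Closing the fingers gently will settle it: the bar gives 14 mm, the neck 18 mm and the shank 12 mm.

Emit:
send_rows(
  dr=[
    [0,0,-0.007],
    [0,0,-0.007],
    [0,0,-0.007],
    [0,0,-0.007],
    [0,0,-0.007],
  ],
  travel=[
    [0.0047,0,0.005],
    [0.0047,-0.0005,0.009],
    [0.0047,-0.0005,0.009],
    [0.0047,-0.0005,0.009],
    [0.0047,-0.0005,0.009],
  ],
  hand=[0.45,0.45,0.45,0.45,0.45],
)

```text
time: 3.75
ee_pos: [0.4386, -0.2081, 0.052]
tool_rot: [2.691, 1.617, 0.001]
ft_force: [0.7, 0.2, 0.2]
opening: 0.0481
```

```bash
python3 go.py .438 -.208 .051 62; python3 go.py .438 -.208 .051 62
```

```text
ee [ 0.4386 -0.2081  0.052 ] psi 62.0 q1,7 [ 0.56 -0.35] open 0.0481 f [0.7 0.2 0.2] m [-0.02 -0.02  0.03] t 3.75
dr [0.002 0.001 0.   ] travel [-0.0002 -0.0006  0.001 ]
ee [ 0.4386 -0.2081  0.052 ] psi 62.0 q1,7 [ 0.56 -0.35] open 0.0481 f [0.7 0.2 0.2] m [-0.02 -0.02  0.03] t 3.75
dr [0.002 0.001 0.   ] travel [-0.0002 -0.0006  0.001 ]
```

Emit:
send_rows(
  dr=[
    [0,0,0],
    [0,0,0],
    [0,0,0],
    [0,0,0],
    [0,0,0],
  ],
  travel=[
    [0,0,0.001],
    [0,0,0.001],
    [0,0,0.001],
    [0,0,0.001],
    [0,0,0.001],
  ],
  hand=[0.6,0.75,1,1,1],
  grip_force=10,
)

```text
time: 4.38
ee_pos: [0.4386, -0.2081, 0.0509]
tool_rot: [2.691, 1.617, 0.001]
ft_force: [-0.8, -0.2, -0.7]
opening: 0.0014
```

```bash
python3 go.py .438 -.208 .051 62
python3 - <<'E'
from workcell import eyes
from h import *
p=eyes.capture("side"); s=p["pixels"][:,:,::-1].copy()
b=cv2.resize(s[130:250,320:460],(700,600),interpolation=cv2.INTER_CUBIC)
cv2.imwrite("pics/s7.png",b)
E
```

```text
ee [ 0.4386 -0.2081  0.0509] psi 62.0 q1,7 [ 0.56 -0.35] open 0.0014 f [-0.8 -0.2 -0.7] m [-0.02 -0.01  0.01] t 4.375
dr [ 0.002  0.001 -0.   ] travel [-0.0002 -0.0006 -0.0001]
```

View pics/s7.png

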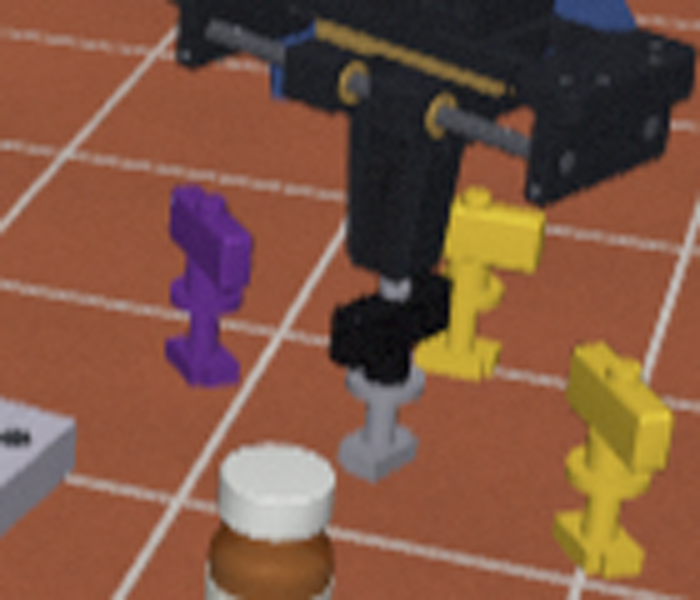

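The fingers closed to 1.4 mm on nothing. In the picture their tips end at crop (395,275), just above the shank top at (397,287). The true tip height is therefore about 30 mm above the reported z, at about the right xy. I open, go about 30 mm lower and try again.

Emit:
send_rows(
  dr=[
    [0,0,0],
    [0,0,0],
    [0,0,0],
    [0,0,0],
    [0,0,0],
  ],
  travel=[
    [0,0,-0.01],
    [0,0,-0.01],
    [0,0,-0.01],
    [0,0,0],
    [0,0,0.01],
  ],
  hand=[0.45,0.45,0.45,0.45,0.45],
)

```text
time: 5.05
ee_pos: [0.4384, -0.208, 0.04]
tool_rot: [2.691, 1.617, 0.0]
ft_force: [0.1, 1.1, -0.5]
opening: 0.0474
```

Emit:
send_rows(
  dr=[
    [0,0,0],
    [0,0,0],
    [0,0,0],
    [0,0,0],
    [0,0,0],
  ],
  travel=[
    [0,0,0.006],
    [0,0,0.012],
    [0,0,0.018],
    [0,0,0.018],
    [0,0,0.018],
  ],
  hand=[0.45,0.45,0.45,0.45,0.45],
)

```text
time: 5.68
ee_pos: [0.4385, -0.2081, 0.0222]
tool_rot: [2.691, 1.617, 0.0]
ft_force: [0.6, 0.2, -1.2]
opening: 0.0483
```

Emit:
send_rows(
  dr=[
    [0,0,0],
    [0,0,0],
    [0,0,0],
    [0,0,0],
    [0,0,0],
  ],
  travel=[
    [0,0,0],
    [0,0,0],
    [0,0,0],
    [0,0,0],
    [0,0,0],
  ],
  hand=[0.6,0.7,0.8,0.9,1],
  grip_force=6,
)

```text
time: 6.3
ee_pos: [0.4385, -0.2081, 0.0222]
tool_rot: [2.691, 1.617, 0.0]
ft_force: [-0.6, 0.1, 0.9]
opening: 0.0142
```

```bash
python3 go.py .438 -.208 .022 62
python3 - <<'E'
from workcell import eyes
from h import *
p=eyes.capture("side"); s=p["pixels"][:,:,::-1].copy()
b=cv2.resize(s[150:240,350:455],(700,600),interpolation=cv2.INTER_CUBIC)
cv2.imwrite("pics/s8.png",b)
E
```

```text
ee [ 0.4385 -0.2081  0.0222] psi 62.0 q1,7 [ 0.54 -0.37] open 0.0142 f [-0.6  0.1  0.9] m [-0.01  0.01  0.05] t 6.3
dr [ 0.002  0.001 -0.   ] travel [-0.0001 -0.0005  0.0002]
```

The opening reads 14.2 mm, so the fingers are on the bar. From here I work in heights relative to this grasp: the head's underside is at reported z − 0.0222. I grip firmly and lift.

Emit:
send_rows(
  dr=[
    [0,0,0],
    [0,0,0],
    [0,0,0],
    [0,0,0],
    [0,0,0],
  ],
  travel=[
    [0,0,0],
    [0,0,0],
    [0,0,-0.02],
    [0,0,-0.045],
    [0,0,-0.06],
  ],
  hand=[1,1,1,1,1],
  grip_force=45,
)

```text
time: 6.98
ee_pos: [0.4387, -0.2081, 0.0831]
tool_rot: [2.691, 1.616, 0.001]
ft_force: [-0.2, 0.2, -1.7]
opening: 0.0137
```

```bash
python3 go.py .616 -.071 .082 72
```

```text
ee [ 0.4387 -0.2081  0.0831] psi 62.0 q1,7 [ 0.58 -0.33] open 0.0137 f [-0.2  0.2 -1.7] m [ 0.01 -0.09  0.02] t 6.975
dr [ 0.003  0.001 -0.175] travel [0.2043 0.0922 0.0011]
```

Emit:
send_rows(
  dr=[
    [0,0,-0.035],
    [0,0,-0.07],
    [0,0,-0.105],
    [0,0,-0.14],
    [0.003,0.001,-0.175],
  ],
  travel=[
    [0.03,0.0135,0],
    [0.07,0.0315,0],
    [0.115,0.052,0],
    [0.16,0.072,0],
    [0.195,0.088,0.001],
  ],
  hand=[1,1,1,1,1],
)

```text
time: 7.6
ee_pos: [0.6091, -0.0753, 0.0819]
tool_rot: [-2.538, -1.85, -0.0]
ft_force: [-0.4, -0.2, -2.3]
opening: 0.0134
```

```bash
python3 go.py .616 -.071 .072 72
```

```text
ee [ 0.6091 -0.0753  0.0819] psi 72.2 q1,7 [ 0.28 -0.47] open 0.0134 f [-0.4 -0.2 -2.3] m [-0.06 -0.   -0.  ] t 7.6
dr [-0.001 -0.     0.003] travel [0.0062 0.0052 0.0099]
```

Emit:
send_rows(
  dr=[
    [0,0,0],
    [0,0,0],
    [0,0,0],
    [0,0,0],
    [0,0,0],
  ],
  travel=[
    [0.004,0.003,0.005],
    [0.0062,0.0052,0.01],
    [0.0062,0.0052,0.01],
    [0.0062,0.0052,0.01],
    [0.0062,0.0052,0.01],
  ],
  hand=[1,1,1,1,1],
)

```text
time: 8.22
ee_pos: [0.6157, -0.0717, 0.0721]
tool_rot: [-2.54, -1.849, 0.0]
ft_force: [-1.1, -0.4, -1.9]
opening: 0.0135
```

```bash
python3 go.py .616 -.071 .072 72
python3 - <<'E'
from workcell import eyes
from h import *
p=eyes.capture("side"); t=eyes.capture("top")
np.savez("cam.npz",side=p["pixels"],top=t["pixels"])
c=np.array([.616,-.071,.049]); print(proj(p,c),proj(t,c),proj(p,c-[0,0,.049]))
a=cv2.resize(p["pixels"][150:270,200:330,::-1],(650,600),interpolation=cv2.INTER_CUBIC)
cv2.imwrite("pics/s9.png",a)
E
```

```text
ee [ 0.6157 -0.0717  0.0721] psi 72.1 q1,7 [ 0.26 -0.48] open 0.0135 f [-1.1 -0.4 -1.9] m [-0.   -0.    0.03] t 8.225
dr [-0.    -0.     0.002] travel [0.0008 0.0001 0.0001]
[[282.3789888  215.43185879]] [[293.36412436 193.06339827]] [[282.93495431 238.10515689]]
```

View pics/s9.png

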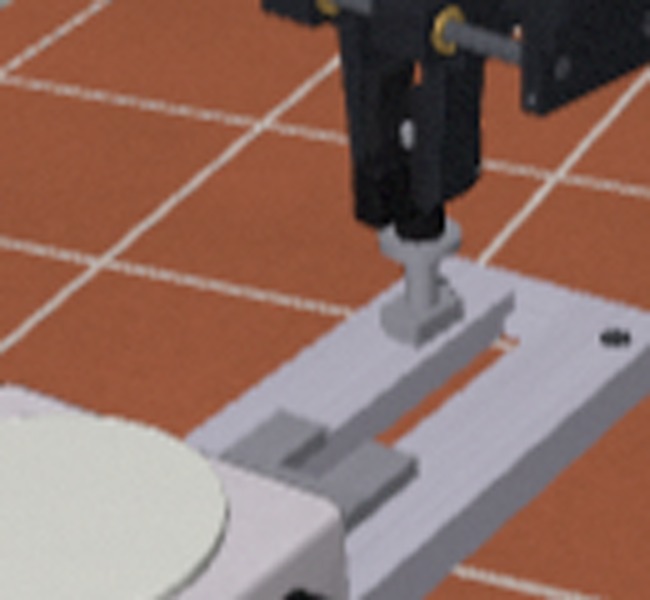

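The side view shows the head just above the slot, with its bottom corner at crop (415,345) and right corner at (460,308). Its long edge runs parallel to the lip (both slopes about −0.82), and the shank axis is at column 422 against 412 predicted. The bolt therefore sits about 4 mm back along the bar, with a lateral error of about 1 mm. I nudge it and lower slowly.

Emit:
send_rows(
  dr=[
    [0,0,0],
    [0,0,0],
    [0,0,0],
    [0,0,0],
    [0,0,0],
  ],
  travel=[
    [0,0.001,0.01],
    [0,0.001,0.02],
    [0,0.001,0.026],
    [0,0.001,0.026],
    [0,0.001,0.026],
  ],
  hand=[1,1,1,1,1],
)

```text
time: 8.95
ee_pos: [0.617, -0.0716, 0.0462]
tool_rot: [-2.539, -1.849, -0.001]
ft_force: [-0.4, 0.2, -1.1]
opening: 0.0136
```

Emit:
send_rows(
  dr=[
    [0,0,0],
    [0,0,0],
    [0,0,0],
    [0,0,0],
    [0,0,0],
  ],
  travel=[
    [0,0,0.002],
    [0,0,0.004],
    [0,0,0.006],
    [0,0,0.008],
    [0,0,0.008],
  ],
  hand=[1,1,1,1,1],
)

```text
time: 9.57
ee_pos: [0.6169, -0.0716, 0.038]
tool_rot: [-2.539, -1.849, -0.0]
ft_force: [-0.4, -0.7, -1.7]
opening: 0.0134
```

```bash
python3 go.py .616 -.071 .0232 72
```

```text
ee [ 0.6169 -0.0716  0.038 ] psi 72.1 q1,7 [ 0.25 -0.49] open 0.0134 f [-0.4 -0.7 -1.7] m [-0.01  0.01 -0.04] t 9.575
dr [-0.    -0.     0.002] travel [ 0.0003 -0.001   0.0148]
```

The underside is at 0.016, already 6 mm below the lips' upper edge with no contact. I go on down.

Emit:
send_rows(
  dr=[
    [0,0,0],
    [0,0,0],
    [0,0,0],
    [0,0,0],
    [0,0,0],
  ],
  travel=[
    [0,0,0.004],
    [0,0,0.008],
    [0,0,0.012],
    [0,0,0.014],
    [0,0,0.014],
  ],
  hand=[1,1,1,1,1],
)

```text
time: 10.2
ee_pos: [0.6168, -0.0716, 0.0238]
tool_rot: [-2.539, -1.849, -0.0]
ft_force: [0.1, -0.6, -2.4]
opening: 0.0136
```

```bash
python3 go.py .626 -.0018 .0237 72
```

```text
ee [ 0.6168 -0.0716  0.0238] psi 72.1 q1,7 [ 0.25 -0.5 ] open 0.0136 f [ 0.1 -0.6 -2.4] m [-0.01 -0.07 -0.03] t 10.2
dr [-0.    -0.     0.002] travel [ 0.0693 -0.0127  0.0002]
```

Emit:
send_rows(
  dr=[
    [0,0,0],
    [0,0,0],
    [0,0,0],
    [0,0,0],
    [0,0,0],
  ],
  travel=[
    [0.01,-0.0017,0],
    [0.02,-0.0034,0],
    [0.03,-0.0051,0],
    [0.04,-0.0068,0],
    [0.044,-0.0075,0],
  ],
  hand=[1,1,1,1,1],
)

```text
time: 10.82
ee_pos: [0.6233, -0.026, 0.0239]
tool_rot: [-2.537, -1.851, -0.001]
ft_force: [0.3, 0.1, -1.1]
opening: 0.0138
```

```bash
python3 go.py .626 -.0018 .0237 72;python3 - <<'E'
from workcell import eyes
from h import *
p=eyes.capture("side")
a=cv2.resize(p["pixels"][180:270,210:315,::-1],(700,600),interpolation=cv2.INTER_CUBIC)
cv2.imwrite("pics/s10.png",a)
E
```

```text
ee [ 0.6233 -0.026   0.0239] psi 72.2 q1,7 [ 0.17 -0.57] open 0.0138 f [ 0.3  0.1 -1.1] m [-0.09 -0.08  0.  ] t 10.825
dr [-0.    -0.001  0.004] travel [ 0.0239 -0.0048  0.0002]
```

View pics/s10.png

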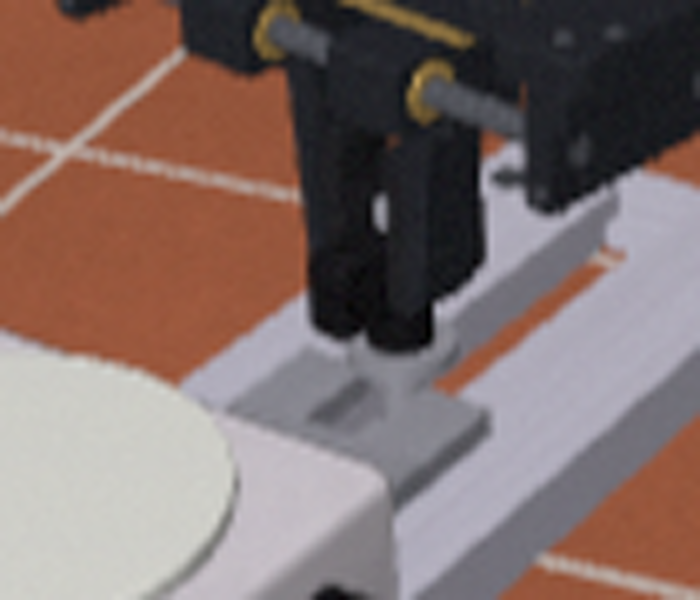

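The flange at crop (405,350) sits above the foot, and the shank is in line with the gap at (345,405). I slide on, watching the force for the end wall.

Emit:
send_rows(
  dr=[
    [0,0,0],
    [0,0,0],
    [0,0,0],
    [0,0,0],
    [0,0,0],
  ],
  travel=[
    [0.006,-0.001,0],
    [0.012,-0.002,0],
    [0.018,-0.0028,0],
    [0.022,-0.0034,0],
    [0.022,-0.0034,0],
  ],
  hand=[1,1,1,1,1],
)

```text
time: 11.5
ee_pos: [0.6268, -0.0034, 0.0239]
tool_rot: [-2.537, -1.851, -0.001]
ft_force: [0.7, -0.1, -1.5]
opening: 0.0136
```

Emit:
send_rows(
  dr=[
    [0,0,0],
    [0,0,0],
    [0,0,0],
    [0,0,0],
    [0,0,0],
  ],
  travel=[
    [0.001,0,0],
    [0.002,-0.0003,0],
    [0.003,-0.0004,0],
    [0.003,-0.0004,0],
    [0.003,-0.0004,0],
  ],
  hand=[1,1,1,1,1],
)

```text
time: 12.12
ee_pos: [0.6274, -0.0005, 0.0239]
tool_rot: [-2.537, -1.852, -0.001]
ft_force: [0.2, 0.4, -2.0]
opening: 0.0138
```

```bash
python3 go.py .626 -.0018 .0237 72
```

```text
ee [ 6.274e-01 -5.000e-04  2.390e-02] psi 72.2 q1,7 [ 0.13 -0.61] open 0.0138 f [ 0.2  0.4 -2. ] m [-0.04 -0.03  0.05] t 12.125
dr [-0.    -0.001  0.004] travel [-0.0017 -0.0009  0.0002]
```

Still no contact, so I creep on.

Emit:
send_rows(
  dr=[
    [0,0,0],
    [0,0,0],
    [0,0,0],
    [0,0,0],
    [0,0,0],
  ],
  travel=[
    [0.001,0,0],
    [0.002,-0.0003,0],
    [0.003,-0.0004,0],
    [0.003,-0.0004,0],
    [0.003,-0.0004,0],
  ],
  hand=[1,1,1,1,1],
)

```text
time: 12.75
ee_pos: [0.6278, 0.002, 0.0239]
tool_rot: [-2.537, -1.851, -0.0]
ft_force: [-0.7, -3.4, -0.7]
opening: 0.0136
```

Emit:
send_rows(
  dr=[
    [0,0,0],
    [0,0,0],
    [0,0,0],
    [0,0,0],
    [0,0,0],
  ],
  travel=[
    [0.001,0,0],
    [0.002,-0.0003,0],
    [0.002,-0.0003,0],
    [0.002,-0.0003,0],
    [0.002,-0.0003,0],
  ],
  hand=[1,1,1,1,1],
)

```text
time: 13.38
ee_pos: [0.6279, 0.0026, 0.0239]
tool_rot: [2.538, 1.851, -0.002]
ft_force: [-0.8, -4.6, 0.9]
opening: 0.0136
```

```bash
python3 go.py .626 -.0018 .0237 72
```

```text
ee [0.6279 0.0026 0.0239] psi 72.2 q1,7 [ 0.12 -0.61] open 0.0136 f [-0.8 -4.6  0.9] m [-1.17  0.22  0.02] t 13.375
dr [-0.001  0.001  0.003] travel [-0.0047 -0.0005  0.0002]
```

There is contact at the end wall, at TCP y≈0.002, where the fork's home point predicted it. By q7 = −0.61, a regrasp half a turn round gives enough clockwise range for the whole tightening in one go, and I can centre the grasp on the shank as well. I relax, release and lift.

Emit:
send_rows(
  dr=[
    [0,0,0],
    [0,0,0],
    [0,0,0],
    [0,0,0],
    [0,0,0],
  ],
  travel=[
    [-0.0015,0,0.001],
    [-0.0015,0,0.001],
    [-0.0015,0,0.001],
    [-0.0015,0,0.001],
    [-0.0015,0,0.001],
  ],
  hand=[1,1,0.8,0.5,0.45],
)

```text
time: 14.0
ee_pos: [0.6277, 0.0015, 0.023]
tool_rot: [2.538, 1.851, -0.001]
ft_force: [-0.1, -0.3, 0.4]
opening: 0.0358
```

```bash
python3 go.py .626 -.0018 .0237 72
python3 - <<'E'
from workcell import robot
print(robot.state()["q"].round(3))
E
```

```text
ee [0.6277 0.0015 0.023 ] psi 72.2 q1,7 [ 0.13 -0.61] open 0.0358 f [-0.1 -0.3  0.4] m [ 0.05 -0.09 -0.01] t 14.0
dr [-0.     0.001  0.004] travel [-0.0036 -0.0006 -0.0007]
[ 0.127  0.751 -0.287  1.691  0.29   0.742 -0.613]
```

Emit:
send_rows(
  dr=[
    [0,0,0],
    [0,0,0],
    [0,0,-0.18],
    [0,0,-0.36],
    [0,0,-0.54],
  ],
  travel=[
    [0,0,-0.02],
    [0,0,-0.045],
    [0,0,-0.045],
    [0,0,-0.045],
    [0,0,-0.045],
  ],
  hand=[0.45,0.45,0.45,0.45,0.45],
)

```text
time: 14.62
ee_pos: [0.6283, 0.0015, 0.0697]
tool_rot: [1.945, 2.465, 0.0]
ft_force: [0.1, 0.6, -0.2]
opening: 0.0488
```

Emit:
send_rows(
  dr=[
    [0,0,-0.18],
    [0,0,-0.36],
    [0,0,-0.54],
    [0,0,-0.72],
    [0,0,-0.9],
  ],
  travel=[
    [0,0,0],
    [0,0,0],
    [0,0,0],
    [0,0,0],
    [0,0,0],
  ],
  hand=[0.45,0.45,0.45,0.45,0.45],
)

```text
time: 15.25
ee_pos: [0.629, 0.0011, 0.0713]
tool_rot: [0.67, 3.066, -0.002]
ft_force: [-0.6, 0.4, -0.1]
opening: 0.0483
```

Emit:
send_rows(
  dr=[
    [0,0,-0.18],
    [0,0,-0.36],
    [0,0,-0.54],
    [0,0,-0.72],
    [0,0,-0.9],
  ],
  travel=[
    [0,0,0],
    [0,0,0],
    [0,0,0],
    [0,0,0],
    [0,0,0],
  ],
  hand=[0.45,0.45,0.45,0.45,0.45],
)

```text
time: 15.88
ee_pos: [0.6297, 0.0005, 0.0728]
tool_rot: [-0.739, 3.05, -0.006]
ft_force: [-0.8, 0.1, -0.2]
opening: 0.0483
```

```bash
python3 go.py .6262 -.0022 .067 252
```

```text
ee [6.297e-01 5.000e-04 7.280e-02] psi -152.8 q1,7 [0.48 1.43] open 0.0483 f [-0.8  0.1 -0.2] m [ 0.17 -0.08  0.01] t 15.875
dr [-0.005  0.001 -0.781] travel [ 0.0043 -0.0008  0.0058]
```

Emit:
send_rows(
  dr=[
    [0,0,-0.18],
    [0,0,-0.36],
    [0,0,-0.54],
    [0,0,-0.7],
    [-0.005,0,-0.781],
  ],
  travel=[
    [0.004,-0.0008,0.002],
    [0.0043,-0.0008,0.003],
    [0.0043,-0.0008,0.004],
    [0.0043,-0.0008,0.005],
    [0.0043,-0.0008,0.0058],
  ],
  hand=[0.45,0.45,0.45,0.45,0.45],
)

```text
time: 16.5
ee_pos: [0.6268, -0.0029, 0.0683]
tool_rot: [-1.849, 2.539, -0.002]
ft_force: [-0.1, 0.0, 0.1]
opening: 0.0483
```

```bash
python3 go.py .6264 -.0022 .0225 252
python3 - <<'E'
from workcell import eyes
from h import *
p=eyes.capture("side")
t=eyes.capture("top")
a=cv2.resize(p["pixels"][180:270,210:300,::-1],(400,400),interpolation=cv2.INTER_CUBIC)
b=cv2.resize(t["pixels"][150:240,230:320,::-1],(400,400),interpolation=cv2.INTER_CUBIC)
cv2.imwrite("pics/s11.png",np.hstack([a,b]))
E
```

```text
ee [ 0.6268 -0.0029  0.0683] psi -107.9 q1,7 [0.57 2.14] open 0.0483 f [-0.1  0.   0.1] m [ 0.09 -0.07  0.01] t 16.5
dr [-0.002 -0.     0.002] travel [-0.0005  0.0006  0.0458]
```

View pics/s11.png

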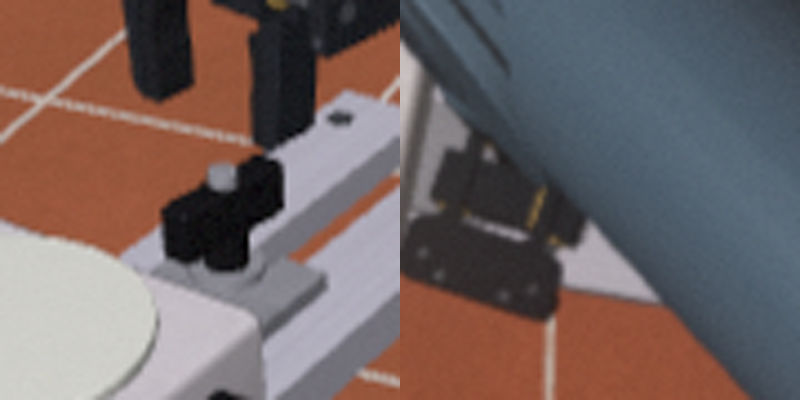

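The bolt stands in the fork, with the shank top at crop (222,170) and the flange on or just above the foot. The gripper is above it. I descend and regrasp.

Emit:
send_rows(
  dr=[
    [0,0,0],
    [0,0,0],
    [0,0,0],
    [0,0,0],
    [0,0,0],
  ],
  travel=[
    [-0.0005,0.0006,0.015],
    [-0.0005,0.0006,0.03],
    [-0.0005,0.0006,0.0455],
    [-0.0005,0.0006,0.0455],
    [-0.0005,0.0006,0.0455],
  ],
  hand=[0.45,0.45,0.45,0.45,0.45],
)

```text
time: 17.23
ee_pos: [0.6266, -0.002, 0.0226]
tool_rot: [-1.845, 2.542, -0.002]
ft_force: [-0.0, -0.5, -0.0]
opening: 0.0487
```

Emit:
send_rows(
  dr=[
    [0,0,0],
    [0,0,0],
    [0,0,0],
    [0,0,0],
    [0,0,0],
  ],
  travel=[
    [0,0,0],
    [0,0,0],
    [0,0,0],
    [0,0,0],
    [0,0,0],
  ],
  hand=[0.7,0.9,1,1,1],
  grip_force=20,
)

```text
time: 17.85
ee_pos: [0.6266, -0.002, 0.0227]
tool_rot: [-1.844, 2.542, -0.002]
ft_force: [0.1, -0.2, 1.0]
opening: 0.0137
```

```bash
python3 go.py .6264 -.0022 .0225 252
```

```text
ee [ 0.6266 -0.002   0.0227] psi -108.1 q1,7 [0.55 2.1 ] open 0.0137 f [ 0.1 -0.2  1. ] m [ 0.14  0.06 -0.05] t 17.85
dr [-0.002  0.    -0.001] travel [0.0002 0.0001 0.0002]
```

Emit:
send_rows(
  dr=[
    [0,0,0.17],
    [0,0,0.34],
    [0,0,0.51],
    [0,0,0.68],
    [0,0,0.85],
  ],
  travel=[
    [0,0,0],
    [0,0,0],
    [0,0,0],
    [0,0,0],
    [0,0,0],
  ],
  hand=[1,1,1,1,1],
  grip_force=45,
)

```text
time: 18.48
ee_pos: [0.6264, -0.0015, 0.0227]
tool_rot: [-0.624, 3.077, 0.0]
ft_force: [-1.2, 1.0, -0.3]
opening: 0.0136
```

```bash
python3 go.py .6266 -.002 .0225 203
```

```text
ee [ 0.6264 -0.0015  0.0227] psi -157.1 q1,7 [0.46 1.33] open 0.0136 f [-1.2  1.  -0.3] m [ 0.39  0.02 -0.03] t 18.475
dr [-0.     0.002 -0.001] travel [ 0.     -0.0005  0.0002]
```

Emit:
send_rows(
  dr=[
    [0,0,0.17],
    [0,0,0.34],
    [0,0,0.51],
    [0,0,0.68],
    [0,0,0.85],
  ],
  travel=[
    [0,0,0],
    [0,0,0],
    [0,0,0],
    [0,0,0],
    [0,0,0],
  ],
  hand=[1,1,1,1,1],
)

```text
time: 19.1
ee_pos: [0.6259, -0.0007, 0.0225]
tool_rot: [0.708, 3.06, 0.003]
ft_force: [-0.4, 1.3, -1.3]
opening: 0.0135
```

Emit:
send_rows(
  dr=[
    [0,0,0.17],
    [0,0,0.34],
    [0,0,0.51],
    [0,0,0.68],
    [0,0,0.85],
  ],
  travel=[
    [0,0,0.0004],
    [0,0,0.0008],
    [0,0,0.0012],
    [0,0,0.0016],
    [0,0,0.002],
  ],
  hand=[1,1,1,1,1],
)

```text
time: 19.73
ee_pos: [0.6259, 0.0003, 0.0205]
tool_rot: [-1.912, -2.491, -0.004]
ft_force: [0.1, 1.4, -0.7]
opening: 0.0137
```

```bash
python3 go.py .6266 -.002 .0205 105.8
```

```text
ee [6.259e-01 3.000e-04 2.050e-02] psi 105.0 q1,7 [ 0.22 -0.14] open 0.0137 f [ 0.1  1.4 -0.7] m [ 0.22 -0.12 -0.04] t 19.725
dr [ 0.002 -0.002 -0.014] travel [-0.0024  0.0001  0.    ]
```

Emit:
send_rows(
  dr=[
    [0,0,0.16],
    [0,0,0.32],
    [0,0,0.48],
    [0,0,0.64],
    [0,0,0.8],
  ],
  travel=[
    [-0.001,0,0.0005],
    [-0.002,0,0.001],
    [-0.0024,0,0.001],
    [-0.0024,0,0.001],
    [-0.0024,0,0.001],
  ],
  hand=[1,1,1,1,1],
)

```text
time: 20.35
ee_pos: [0.627, -0.0009, 0.02]
tool_rot: [-2.734, -1.544, -0.006]
ft_force: [0.1, 0.1, 1.4]
opening: 0.0138
```

```bash
python3 go.py .6264 -.002 .0195 59
```

```text
ee [ 0.627  -0.0009  0.02  ] psi 58.9 q1,7 [ 0.09 -0.79] open 0.0138 f [0.1 0.1 1.4] m [ 0.21 -0.08  0.03] t 20.35
dr [-0.    -0.004 -0.002] travel [-0.0013  0.0001  0.0005]
```

Emit:
send_rows(
  dr=[
    [0,0,0.1],
    [0,0,0.2],
    [0,0,0.3],
    [0,0,0.4],
    [0,0,0.5],
  ],
  travel=[
    [-0.001,0,0],
    [-0.001,0,0],
    [-0.001,0,0],
    [-0.001,0,0],
    [-0.001,0,0],
  ],
  hand=[1,1,1,1,1],
)

```text
time: 20.98
ee_pos: [0.6271, -0.0018, 0.0201]
tool_rot: [-3.031, -0.815, -0.006]
ft_force: [1.5, -0.4, -1.5]
opening: 0.0132
```

```bash
python3 go.py .6264 -.002 .0195 30
```

```text
ee [ 0.6271 -0.0018  0.0201] psi 30.1 q1,7 [ 0.01 -1.19] open 0.0132 f [ 1.5 -0.4 -1.5] m [-0.28 -0.42  0.08] t 20.975
dr [-0.001 -0.005  0.002] travel [-0.0007 -0.0001  0.0006]
```

Emit:
send_rows(
  dr=[
    [0,0,0.06],
    [0,0,0.12],
    [0,0,0.18],
    [0,0,0.24],
    [0,0,0.3],
  ],
  travel=[
    [0,0,0],
    [0,0,0],
    [0,0,0.0003],
    [0,0,0.0004],
    [0,0,0.0005],
  ],
  hand=[1,1,1,1,1],
)

```text
time: 21.6
ee_pos: [0.6278, -0.0021, 0.02]
tool_rot: [-3.119, -0.351, -0.008]
ft_force: [0.7, -2.5, 1.6]
opening: 0.0137
```

```bash
python3 go.py .6264 -.002 .0195 13
```

```text
ee [ 0.6278 -0.0021  0.02  ] psi 12.8 q1,7 [-0.05 -1.43] open 0.0137 f [ 0.7 -2.5  1.6] m [-0.32 -0.1   0.23] t 21.6
dr [-0.002 -0.005 -0.003] travel [-0.0014 -0.0004  0.0005]
```

Emit:
send_rows(
  dr=[
    [0,0,0.05],
    [0,0,0.1],
    [0,0,0.15],
    [0,0,0.2],
    [0,0,0.2],
  ],
  travel=[
    [0,0,0],
    [0,0,0],
    [0,0,0.0003],
    [0,0,0.0004],
    [0,0,0.0005],
  ],
  hand=[1,1,1,1,1],
)

```text
time: 22.22
ee_pos: [0.628, -0.0024, 0.0199]
tool_rot: [-3.139, -0.04, -0.008]
ft_force: [-1.4, -1.8, 5.5]
opening: 0.0134
```

```bash
python3 go.py .6264 -.002 .0195 5
```

```text
ee [ 0.628  -0.0024  0.0199] psi 1.4 q1,7 [-0.08 -1.59] open 0.0134 f [-1.4 -1.8  5.5] m [-0.41  0.39  0.3 ] t 22.225
dr [-0.002 -0.005 -0.062] travel [-0.0016 -0.0005  0.0004]
```

Emit:
send_rows(
  dr=[
    [0,0,0.04],
    [0,0,0.08],
    [0,0,0.12],
    [0,0,0.12],
    [0,0,0.12],
  ],
  travel=[
    [0,0,0],
    [0,0,0],
    [0,0,0],
    [0,0,0],
    [0,0,0],
  ],
  hand=[1,1,1,1,1],
)

```text
time: 22.85
ee_pos: [0.6279, -0.0026, 0.0199]
tool_rot: [-3.136, 0.148, -0.007]
ft_force: [-1.3, -2.3, 2.3]
opening: 0.0135
```

```bash
python3 go.py .6264 -.002 .0195 354
```

```text
ee [ 0.6279 -0.0026  0.0199] psi -5.4 q1,7 [-0.11 -1.68] open 0.0135 f [-1.3 -2.3  2.3] m [-0.41  0.19  0.46] t 22.85
dr [-0.003 -0.005  0.01 ] travel [-0.0016 -0.0005  0.0004]
```

The moment is up to about 0.46 N m (some of it offset), so the knob is tight. I release and lift.

Emit:
send_rows(
  dr=[
    [0,0,0],
    [0,0,0],
    [0,0,0],
    [0,0,0],
    [0,0,0],
  ],
  travel=[
    [0,0,0],
    [0,0,0],
    [0,0,0],
    [0,0,0],
    [0,0,0],
  ],
  hand=[0.8,0.6,0.45,0.45,0.45],
)

```text
time: 23.48
ee_pos: [0.6279, -0.0026, 0.0199]
tool_rot: [-3.136, 0.148, -0.007]
ft_force: [0.2, -0.2, -1.1]
opening: 0.0485
```

Emit:
send_rows(
  dr=[
    [0,0,0],
    [0,0,0],
    [0,0,0],
    [0,0,0],
    [0,0,0],
  ],
  travel=[
    [0,0,-0.01],
    [0,0,-0.03],
    [0,0,-0.06],
    [0,0,-0.1],
    [0,0,-0.13],
  ],
  hand=[0.45,0.45,0.45,0.45,0.45],
)

```text
time: 24.1
ee_pos: [0.6282, -0.003, 0.1534]
tool_rot: [-3.135, 0.149, -0.012]
ft_force: [0.7, 0.1, -0.1]
opening: 0.0485
```

```bash
python3 go.py .4 -.3 .15 0
python3 - <<'E'
from workcell import eyes
from h import *
p=eyes.capture("side")
a=cv2.resize(p["pixels"][170:340,130:340,::-1],(741,600),interpolation=cv2.INTER_CUBIC)
cv2.imwrite("pics/s12.png",a)
E
```

```text
ee [ 0.6282 -0.003   0.1534] psi -5.4 q1,7 [-0.12 -1.69] open 0.0485 f [ 0.7  0.1 -0.1] m [ 0.05 -0.02 -0.  ] t 24.1
dr [-0.003 -0.008 -0.095] travel [-0.1991  0.3173  0.0008]
```

View pics/s12.png

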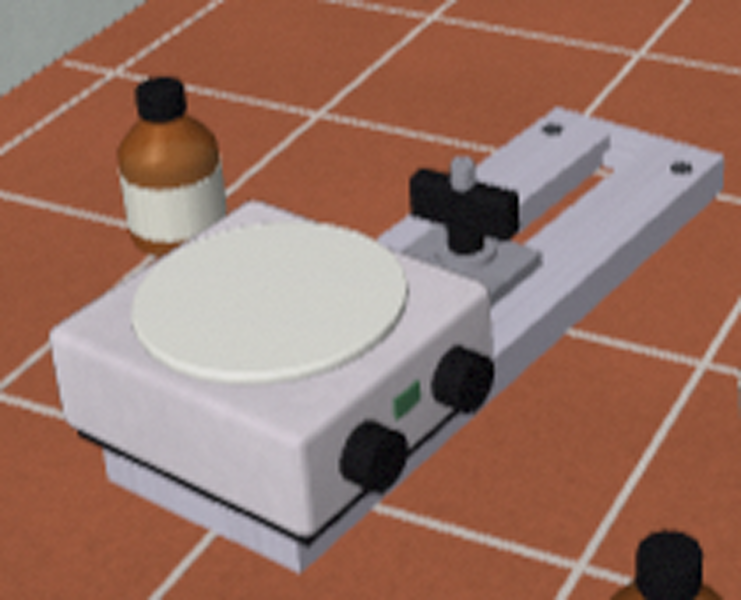

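The flange is down on the foot at crop (465,250). The shank top now stands about 13 mm above the bar at (462,160), up from 5 mm, which agrees with a thread angle near 3. The stirrer and the visible bottle stand unchanged. I hand in.

Run:
```python
from workcell import robot,eyes
from h import *
s=eyes.capture("side")["pixels"].astype(int)
a=cv2.imread("pics/side0.png")[:,:,::-1].astype(int)
d=np.abs(s-a).sum(2)
print("diff stirrer",d[235:320,150:230].mean(),"bottle_c",d[195:240,165:192].mean(),"beaker/bottle",d[270:390,300:375].mean(),"jar",d[222:265,362:385].mean())
print(robot.state()["dq"].round(3)); print(robot.job_done())
```

```text
diff stirrer 34.83941176470588 bottle_c 23.608230452674896 beaker/bottle 24.481 jar 29.90495449949444
[ 0.     0.05  -0.007  0.046 -0.001 -0.044  0.001]
the job is handed in; nothing more can be done
None
```

I clamped the stirrer down and handed the job in. I picked the black-and-grey T-bolt from among the look-alikes and lowered it lengthwise into the slot. I slid it into the fork until it lightly touched the end wall (about 4.6 N), then turned the knob 4.5 rad clockwise in one grasp.

**Last checks:**
- **Tightness:** the last reading at the knob was about 0.46 N m, after 0.08, 0.23 and 0.30 on the way. That is above the 0.2–0.3 N m given for firmly tight, though part of it may be sensor offset. I estimate 0.4–0.75 rad past the slack, within the 1 rad limit.
- **Release:** the gripper is open and about 13 cm above the grasp height. The wrist force is back to about zero, but the arm was still moving slightly (0.05 rad/s) at hand-in.
- **Scene:** in the last picture the flange is down on the foot and the stirrer looks unmoved. The before/after picture difference was small over the bystanders and slightly larger over the stirrer. I put that down to noise and lighting and did not measure how far anything moved.

**What disagreed:**
- **TCP height:** the reported height was about 30 mm lower than where the cameras showed the finger tips. The first grasp closed on nothing because of it, so I worked in heights relative to the second grasp.
- **Head angle:** I could not see the head under the lips. That it lies square across is inferred from the turn and the rising torque.

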